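# Pull the snug lid off the ink pot and take the pot to the inking slab

## Task

Open the ink pot for rolling up: hook the puller under the pot's snug lid and, with the pot still in its cradle, pull straight up until the lid pops off, keeping fingers off the inky lid and never ramming the pot, then stand the puller and the lid right way up on the bench and let go. Then draw the open pot out of the cradle by its handle and set it upright and wholly on the inking slab. Keep the lid and the pot level, drop nothing, and leave the other things on the bench where they are.

Things in the scene. Friction and masses are not known exactly. Their poses are not given: they have to be found in the camera images.
- puller: Lid puller: dark steel C-shaped hook tool, 105 x 108 x 88 mm, 0.22 kg, standing on its flat fork. Origin: underside of the fork, under the middle of the lid's place in it; +x is the way the fork points, z up. A post (x -66 to -56 mm, 30 wide) rises behind the fork to a top arm (26 wide, underside 40 mm up, reaching to x = +18) that carries the grip over the fork's middle.
- puller_grip (a point): Centre of the puller's wooden grip: a block 64 mm long (along the puller's x), 22 mm wide (y), 38 mm high, 68 mm above the fork's underside and over its middle. Pinch it across its width from above.
- fork_slot_end (a point): Middle of the closed end of the fork's slot, 37 mm behind the puller's origin (x = -37). The slot is 74 mm wide and open in front; it straddles the pot's neck (68 mm), 3 mm clear all round when the puller's origin is on the pot's axis.
- fork_mouth (a point): Middle of the slot's open end, between the tips of the two tines (x = +39 mm). Tines: 4 mm thick, 17 mm wide (|y| 37 to 54). A rim 3 mm high on top runs along their outer edges (|y| 51 to 54), over the tips (x 35 to 39) and behind (x -56 to -52): the lid's flange nests inside with 3 to 4 mm of play. The fork is 7 mm high with its rim.
- ink_pot: Ink pot, plain aluminium, 0.36 kg, loose in the cradle. Origin: centre of its underside, z up; its handle points along its -x (to the robot). Foot flange 128 mm across and 6 mm high; wall 116 mm across; flat shoulder 72 mm up, of which a ledge 10 mm wide shows all round the lid.
- pot_rim (a point): Centre of the pot's mouth, 82 mm above its underside, on the neck's rim. The neck is 68 mm across outside and rises 10 mm from the shoulder. Four sprung balls inside it hold the lid.
- pot_handle (a point): Centre of the pot's wooden stick handle: a bar 72 mm long (along the pot's x), 18 mm wide, 16 mm high; 102 mm from the pot's axis, 53 mm above its underside. Pinch it across its width from above.
- pot_lid: Grey lid, 0.10 kg, 96 mm across, 31 mm high, pressed into the neck. Origin: centre of the underside of its plug (52 mm across, 20 mm deep), z up; seated, 62 mm above the pot's origin. A straight pull of about 10 to 16 N frees it after a few mm of rise; 20 mm up it is clear of the neck. On the bench it stands on its plug, and the fork, standing too, stays loose under the flange.
- lid_flange (a point): Centre of the underside of the lid's flange, 20 mm above the lid's origin. The flange is 96 mm across and 5 mm thick at the edge. Seated, it rests on the neck's rim and leaves a 10 mm high gap above the pot's shoulder all round, 14 mm deep from the flange's edge to the neck: the fork goes in there, low, and is then raised against the flange.
- cradle: Fixed bench cradle: plywood board 164 x 156 x 16 mm with two steel keepers and a back stop. Origin: underside of the board, below the pot's axis when the pot is fully in (at the start it may be up to 15 mm nearer the front, the cradle's -x). The pot stands on the board, 16 mm up.
- keepers (a point): Midway between the two keepers, which overhang the pot's foot flange by 6 mm on both sides (cradle x -20 to +30 mm, |y| from 58 mm) with 2 mm of play above it, and so hold the pot down against the pull. It comes out along the cradle's -x only: drawn 50 mm out from the fully-in place it is clear of them and can be lifted.
- slab: Fixed inking slab, grey stone, 220 x 220 x 12 mm. Origin: centre of its underside; top 12 mm up. It lies left or right of the cradle, and the puller stands on the other side.
- lino_block: Bystander: mounted lino block, 95 x 65 x 21 mm; origin under its centre.
- cutter: Bystander: lino gouge with pear handle, 96 x 30 x 27 mm; origin under its centre.
- ink_tin: Bystander: closed ink tin, 68 mm across, 51 mm high; origin under its centre.
- baren: Bystander: round wooden baren, 108 mm across, 48 mm high; origin under its centre.
- small_block: Bystander: small mounted lino block, 60 x 75 x 21 mm; origin under its centre.
Things that resemble listed ones, but are neither listed nor needed, are in the scene too. Several things have the shape of the pot_lid; the one meant has the colours described above.

How it is judged:
By the outcome, as a careful person would: the job done as asked, in the order asked, and still so for the second after the job is handed in, with the robot touching nothing.
It also fails if it takes over 67 s, if anything falls off the work surface, if the arm or the gripper's body presses on something with over 40 N, if the wrist force passes 120 N, or if a joint passes its speed limit or range.

## Robot

A 6-joint arm with a two-finger parallel gripper is mounted at the origin on a cart in front of the work surface, level with it; the furniture and walls round the work are solid. World frame = base frame: x ahead of the robot, y to its left, z up, the work surface at z = 0. Lengths are in mm, angles in rad, forces in N, time in s.
With the tool pointing down it reaches from about 300 to 950 mm from the base axis. Payload 3.1 kg.
Tool frame: the origin (TCP) lies on the centre line of the jaws, within the pads' length; the fingertips stand 11 mm ahead of it and the grasp point (between the pads) lies 8 mm behind it; z points along the fingers, y is the line along which they close (so a half turn about z gives the same grasp; the last joint's range is limited). The gripper opens to 85 mm and grips with 20 to 120 N. Pads are 22 mm wide; open, the fingers measure 114 mm over their backs; the gripper's body (76 mm by 85 mm) begins 54 mm behind the grasp point. The pads swing forward as they close: fully open they stand 13 mm farther back than shut.
Start: joints at [-1.225, 0.308, 1.634, -0, 1.2, -0.07], TCP at [252.426, -571.763, 242.272] pointing down, gripper open.
Joint ranges: [-3.06, 3.06], [-0.79, 1.96], [0.05, 2.63], [-1.19, 4.34], [0.05, 2.64], [-2.94, 2.94]. Speed limits (rad/s): [2.79, 2.79, 3.14, 3.14, 3.14, 3.14].

## Interface

Orientations are given as a unit quaternion [w, x, y, z].
In Python, from rig import manip, optics, spotter gives the robot as it stands. The module is installed in compiled form; this text tells all that it offers.
- The arm moves only by the tool send_rows, never from a script. Its arguments are lists of equal length, an entry for each row: "fingers": the opening, from -1 (shut) to 1 (fully open); "xyz": the shift along the tool's x, y, z in mm, a list of three; "turn": the turn about the tool's z in rad. In form: {"fingers": [fingers, ...], "xyz": [[dx, dy, dz], ...], "turn": [turn, ...]}. A call has 1 to 10 rows; each row is the pose to reach, as a shift and turn from the pose commanded when the call began, along the tool's axes at that moment; what a row does not reach only later rows make up. A row lasts 1/12 s, in which the tool goes at most 41.7 mm and 7.16 degrees, less where a joint would pass 70% of its speed; a pose out of reach is approached as far as the arm can. A call with a gripper value outside its range is refused whole. The fingers move at their own pace and stop on an object; "force" is the grip in N (left out, the last holds). Time passes only in rows, so rows that repeat a pose let the fingers close. It gives the time, the measured TCP pose, the force, the opening and the grip force at its end, in the units of the state.
- manip.read_state(): the state, without advancing time (a new reading comes with each control period).
- optics.grab_frame(name): name is "side" or "top"; returns the picture (400x640x3 uint8, red, green, blue); there is no depth.
- optics.calibration(name): a dict with "intrinsics" (3x3 intrinsics, pixels), "world_from_camera" (4x4, takes a point from camera to world coordinates). Camera axes: x right, y up, looking along -z (the intrinsics and any distortion apply to the point x, -y, -z); pixel columns grow to the right and rows downward; lengths in mm; the calibration is good to about 2 mm. A picture is of the moment at which its call begins. calibration takes no time and is no camera call.
- manip.job_done(): hands the job in; it is judged then, once.
Trained networks look in the newest picture that a camera, given by its name, has taken for a name from the list of things; names that differ only in an ending like _2 or _b are one class to them, and where a whole thing is asked for, a point or a joint stands for the part that bears it (a point fixed in the world has none). Each returns a list of dicts, best first, with "confidence" (0 to 1); they miss things now and then, are a little off and sometimes report something else, mostly with a low value. They report only what shows in the picture. A call takes as long as a camera call. They do not tell look-alikes from the thing itself.
- spotter.silhouettes(name, camera): "mask" (400x640 bool, what is visible of it) and "box" ([left, top, width, height] in pixels, round what is visible of it).
- spotter.place_of(name, camera): "uv" ([column, row] in pixels: a listed point, or the origin of a listed thing).
The state is a dict: "time_s": time; "qpos": joint angles; "dq": joint speeds; "effort": joint torques, N m; "ee_pos": TCP position; "tool_rot": TCP orientation; "ft_force": force on the tool from outside, world axes, zero at the start; "moment": the same for the moment, N m; "opening": opening from 0.0 (shut) to 1.0 (fully open); "grip_force": force on a finger pad.
Only numpy, scipy, OpenCV 4.12 (cv2) and the standard library are available. Lean on these libraries where they do the work, as an engineer would, in place of code of your own. Each camera call takes 0.05 s, during which the arm holds its last target. There are 200 camera calls.

## Working session

There is one attempt and no reset: what is moved stays moved. The work goes in short steps, Python scripts to look and compute and a tool call to move; the robot and the scene stay as the last step left them, time stands still between calls to the robot, and variables do not carry over. Pictures are saved under pics/ and viewed, at most 11 in all, crops included, and the job is handed in when it is done.

Besides the shell and the picture viewer there is one more tool, called after ">>>" in YAML: its name, and indented under it one key for each argument. send_rows: Moves the arm, as the interface text tells. Its arguments: {"type":"object","properties":{"fingers":{"type":"array","items":{"type":"number"}},"xyz":{"type":"array","items":{"type":"array","items":{"type":"number"}}},"turn":{"type":"array","items":{"type":"number"}},"force":{"type":"number"}},"required":["fingers","xyz","turn"]}

```bash
mkdir -p pics; cat > h.py <<'E'
from rig import manip, optics, spotter
import numpy as np, cv2
def cal(c):
    k=optics.calibration(c); return np.array(k["intrinsics"]),np.array(k["world_from_camera"]),k
def ray(c,uv):
    K,T,_=cal(c); d=np.linalg.inv(K)@np.array([uv[0],uv[1],1.]); d=np.array([d[0],-d[1],-d[2]])
    return T[:3,3],T[:3,:3]@d
def onz(c,uv,z):
    o,d=ray(c,uv); return o+d*(z-o[2])/d[2]
def proj(c,p):
    K,T,_=cal(c); q=T[:3,:3].T@(np.array(p)-T[:3,3]); q=K@np.array([q[0],-q[1],-q[2]]); return q[:2]/q[2]
def tri(a,b):
    (o,d),(p,e)=ray("top",a),ray("side",b); d=d/np.linalg.norm(d);e=e/np.linalg.norm(e)
    s=np.linalg.lstsq(np.stack([d,-e],1),p-o,rcond=None)[0]; x,y=o+s[0]*d,p+s[1]*e
    return (x+y)/2,np.linalg.norm(x-y)
def save(c,n):
    im=optics.grab_frame(c); cv2.imwrite(f"pics/{n}.png",cv2.cvtColor(im,cv2.COLOR_RGB2BGR)); return im
E
python3 - <<'E'
from h import *
np.set_printoptions(precision=1,suppress=True)
for c in("top","side"):
    save(c,c+"0"); k=optics.calibration(c); print(c,{a:np.round(b,3).tolist() for a,b in k.items()})
Z=dict(puller=0,puller_grip=68,fork_slot_end=4,fork_mouth=4,ink_pot=16,pot_rim=98,pot_handle=69,pot_lid=78,lid_flange=98,cradle=0,keepers=25,slab=0)
for n,z in Z.items():
    for c in("top","side"):
        for r in spotter.place_of(n,c)[:4]: print(n,c,round(r["confidence"],2),np.array(r["uv"]),onz(c,r["uv"],z))
E
cd pics; python3 -c "
import cv2,numpy as np
" 
```

```text
top {'intrinsics': [[404.467, 0.0, 314.661], [0.0, 404.467, 201.412], [0.0, 0.0, 1.0]], 'world_from_camera': [[-0.028, 0.99, -0.137, 422.531], [-1.0, -0.029, -0.007, -113.437], [-0.011, 0.137, 0.991, 1173.633], [0.0, 0.0, 0.0, 1.0]]}
side {'intrinsics': [[485.09, 0.0, 318.11], [0.0, 485.09, 192.636], [0.0, 0.0, 1.0]], 'world_from_camera': [[-0.973, 0.127, -0.195, 326.683], [-0.233, -0.538, 0.81, 976.13], [-0.001, 0.833, 0.553, 821.401], [0.0, 0.0, 0.0, 1.0]]}
puller top 0.84 [183.5 226. ] [523.8 279.5   0. ]
puller top 0.28 [247.4 133.7] [796.1  91.4   0. ]
puller side 0.64 [303.9 321.7] [527.4 275.7   0. ]
puller_grip top 0.79 [177.3 224.7] [522.  273.9  68. ]
puller_grip top 0.73 [368.7 220. ] [ 519.6 -251.8   68. ]
puller_grip side 0.56 [303.4 304.1] [523.9 288.1  68. ]
puller_grip side 0.53 [347.5 191.3] [ 512.9 -154.    68. ]
puller_grip side 0.16 [220.7 282.8] [716.8 269.3  68. ]
fork_slot_end side 0.73 [320.4 330.8] [485.8 295.2   4. ]
fork_mouth side 0.78 [291.1 315.6] [558.3 268.9   4. ]
fork_mouth side 0.73 [226.5 245. ] [790.5  75.    4. ]
fork_mouth side 0.68 [291.1 235.6
[... 564 characters left out ...]
9.6] [613.9 131.   78. ]
pot_lid side 0.96 [286.4 210.5] [649.8 -11.8  78. ]
pot_lid side 0.72 [278.8 277.9] [593.6 235.1  78. ]
lid_flange top 0.96 [277.8 172.5] [653.4  -7.8  98. ]
lid_flange top 0.63 [227.2 187.9] [615.1 129.8  98. ]
lid_flange side 0.82 [284.5 206.8] [650.5   0.1  98. ]
lid_flange side 0.8 [278.  270.1] [595.4 232.2  98. ]
lid_flange side 0.52 [385.7 267.1] [368.7 168.5  98. ]
lid_flange side 0.45 [287.6 236.7] [607.9 116.4  98. ]
cradle side 0.79 [288.6 234.9] [645.5  -8.2   0. ]
cradle side 0.42 [290.4 312. ] [563.9 255.6   0. ]
slab top 0.61 [367. 223.] [ 517. -255.    0.]
slab top 0.42 [178.3 219.6] [543. 295.   0.]
slab side 0.76 [351.4 189.9] [ 519.4 -266.5    0. ]
```

View pics/top0.png

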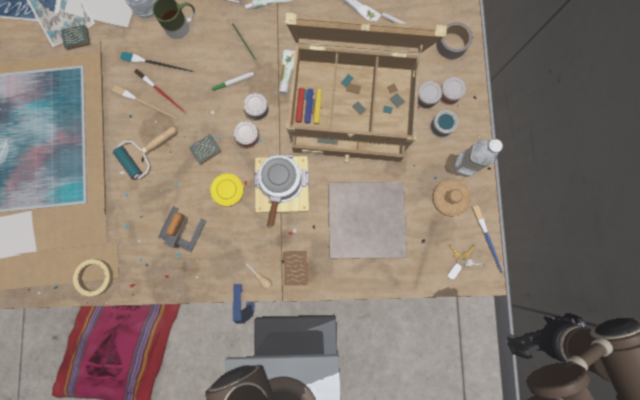

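View pics/side0.png

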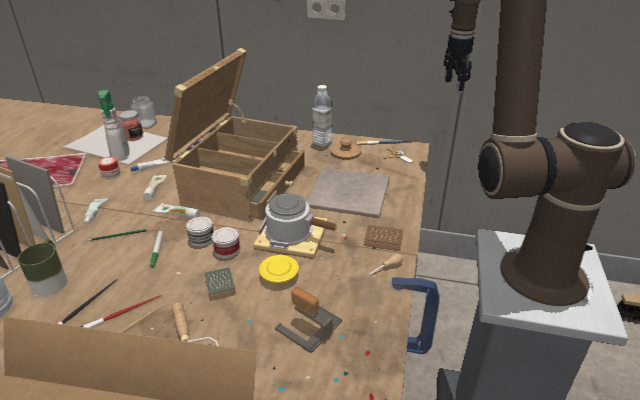

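```bash
python3 - <<'E'
import cv2,numpy as np
t=cv2.imread("pics/top0.png");s=cv2.imread("pics/side0.png")
f=lambda i,x,y,w,h:cv2.resize(i[y:y+h,x:x+w],(400,300),interpolation=cv2.INTER_CUBIC)
cv2.imwrite("pics/c1.png",np.vstack([np.hstack([f(t,145,195,80,60),f(t,235,145,100,75)]),np.hstack([f(s,260,278,100,75),f(s,245,185,100,75)])]))
E
```

```text
(no output)
```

View pics/c1.png

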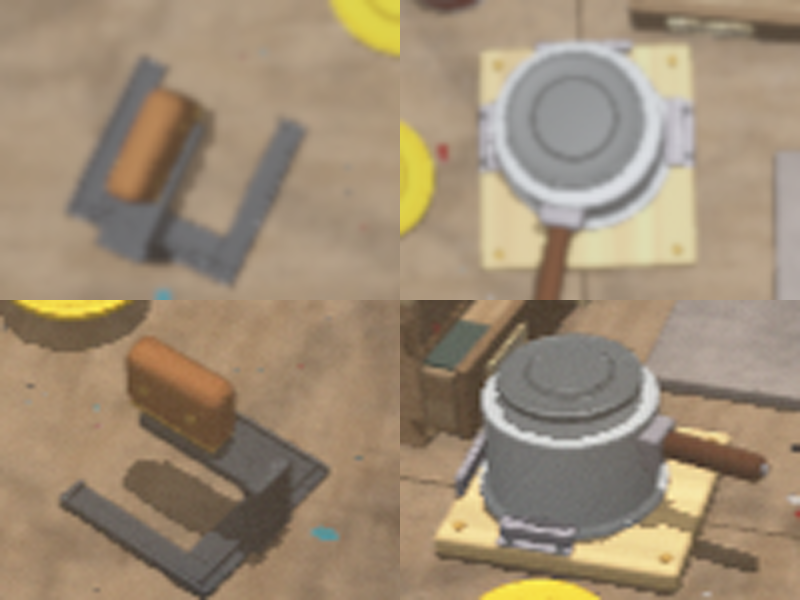

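```bash
cat > fit.py <<'E'
from h import *
from scipy.optimize import minimize
S=4
def box(x0,x1,y0,y1,z0,z1): return np.array([[x,y,z] for x in(x0,x1) for y in(y0,y1) for z in(z0,z1)],float)
def cyl(r,z0,z1): 
    a=np.linspace(0,6.283,48,endpoint=False); return np.array([[r*np.cos(t),r*np.sin(t),z] for t in a for z in(z0,z1)])
M=dict(
 puller=[box(-56,39,37,54,0,7),box(-56,39,-54,-37,0,7),box(-56,-37,-54,54,0,6),box(-66,-56,-15,15,0,46),box(-66,18,-13,13,40,48),box(-32,32,-11,11,49,87)],
 ink_pot=[cyl(64,0,6),cyl(58,0,72),cyl(34,72,82),box(-138,-66,-9,9,45,61),box(-70,-56,-9,9,45,61)],
 lid=[cyl(48,20,25),cyl(40,25,31),cyl(26,0,20)],
 slab=[box(-110,110,-110,110,0,12)], cradle=[box(-82,82,-78,78,0,16)])
def rend(c,parts,p,z):
    R=np.array([[np.cos(p[2]),-np.sin(p[2]),0],[np.sin(p[2]),np.cos(p[2]),0],[0,0,1]])
    K,T,_=cal(c); m=np.zeros((400*S,640*S),np.uint8)
    for b in parts:
        w=b@R.T+[p[0],p[1],z]; q=(w-T[:3,3])@T[:3,:3]; q=q*[1,-1,-1]@K.T; uv=q[:,:2]/q[:,2:]
        h=cv2.convexHull(((uv+.5)*S*16-8).astype(np.int32)); cv2.fillConvexPoly(m,h,255,shift=4)
    return cv2.resize(m,(640,400),interpolation=cv2.INTER_AREA)/255.
def mask(n,c,near):
    u=proj(c,near); best=None
    for r in spotter.silhouettes(n,c):
        ys,xs=np.nonzero(r["mask"]); d=np.hypot(xs.mean()-u[0],ys.mean()-u[1])
        if d<40 and best is None: best=r["mask"]
    return best
def fit(n,masks,p0,z,cams=("top","side")):
    ms={c:masks[c].astype(float) for c in cams if masks.get(c) is not None}
    def cost(p):
        q=[p[0],p[1],p[2]/100]; s=0
        for c,m in ms.items():
            r=rend(c,M[n],q,z); s+=1-np.minimum(r,m).sum()/np.maximum(r,m).sum()
        return s
    b=None
    for dy in(-.1,0,.1):
        x=np.array([p0[0],p0[1],(p0[2]+dy)*100]); o=minimize(cost,x,method="Nelder-Mead",options=dict(initial_simplex=[x,x+[8,0,0],x+[0,8,0],x+[0,0,8]],xatol=.1,fatol=1e-4))
        if b is None or o.fun<b.fun:b=o
    return np.round([b.x[0],b.x[1],b.x[2]/100],3),round(b.fun,3)
E
python3 - <<'E'
from fit import *
for c in("top","side"): optics.grab_frame(c)
for n,sn,p,z in(("puller","puller",(524,278,-.4),0),("ink_pot","ink_pot",(648,-10,-.2),16),("lid","pot_lid",(650,-10,0),78),("slab","slab",(518,-258,0),0),("cradle","cradle",(650,-8,0),0)):
    ms={c:mask(sn,c,(p[0],p[1],z+20)) for c in("top","side")}
    if n in("ink_pot","cradle"):
        for c in ms: print(c,ms[c] is not None and ms[c].sum(),rend(c,M[n],p,z).sum())
    for cs in(("top","side"),("top",),("side",)):
        if all(ms[c] is not None for c in cs): print(n,cs,*fit(n,ms,p,z,cs))
        else: print(n,cs,"missing")
E
```

```text
puller ('top', 'side') [ 5.23218e+02  2.79768e+02 -4.28000e-01] 0.299
puller ('top',) [ 5.23782e+02  2.79729e+02 -4.34000e-01] 0.125
puller ('side',) [ 5.21313e+02  2.78426e+02 -4.62000e-01] 0.164
top 811 1883.4117647058824
side 1460 2261.7921568627453
ink_pot ('top', 'side') [ 6.46946e+02 -1.12490e+01 -2.34000e-01] 0.954
ink_pot ('top',) [ 6.46663e+02 -1.09970e+01 -2.32000e-01] 0.594
ink_pot ('side',) [ 6.47252e+02 -1.24900e+01 -2.36000e-01] 0.358
lid ('top', 'side') [ 6.46872e+02 -9.91400e+00  7.90000e-02] 0.146
lid ('top',) [ 6.47919e+02 -8.55100e+00 -7.20000e-02] 0.039
lid ('side',) [ 6.46026e+02 -1.24690e+01 -6.20000e-02] 0.069
slab ('top', 'side') [ 5.25887e+02 -2.54130e+02 -2.00000e-02] 0.076
slab ('top',) [ 5.26042e+02 -2.52985e+02 -1.50000e-02] 0.022
slab ('side',) [ 5.25003e+02 -2.57270e+02 -2.00000e-02] 0.042
top 1342 3031.9686274509804
side 1052 2567.6823529411763
cradle ('top', 'side') [ 6.38683e+02 -9.64700e+00 -3.00000e-03] 1.176
cradle ('top',) [ 6.38598e+02 -9.68200e+00 -3.00000e-03] 0.571
cradle ('side',) [ 6.39821e+02 -1.18960e+01  3.90000e-02] 0.599
```

```bash
python3 - <<'E'
from fit import *
np.set_printoptions(precision=1,suppress=True)
for c in("top","side"): optics.grab_frame(c)
s=manip.read_state(); print(s["ee_pos"],s["tool_rot"],s["time_s"])
for uv in((290,135),(318,152),(402,157)): print("box top",uv,onz("top",uv,0),onz("top",uv,60))
for uv in((252,218),(305,158)): print("box side",uv,onz("side",uv,0),onz("side",uv,60))
m=mask("cradle","top",(645,-10,16))
for n in("ink_pot","pot_lid"): m=m|mask(n,"top",(645,-10,50))
ys,xs=np.nonzero(m); w=np.array([onz("top",(x,y),16)[:2] for x,y in zip(xs,ys)],np.float32)
print(w.min(0),w.max(0))
c=cv2.imread("pics/top0.png"); hsv=cv2.cvtColor(c,cv2.COLOR_BGR2HSV)
yl=(hsv[...,0]>15)&(hsv[...,0]<35)&(hsv[...,2]>170)&(hsv[...,1]>50); yl[:,:250]=0;yl[:,312:]=0;yl[:150]=0;yl[216:]=0
ys,xs=np.nonzero(yl); w=np.array([onz("top",(x,y),16)[:2] for x,y in zip(xs,ys)],np.float32); print(len(w),cv2.minAreaRect(w))
E
```

```text
[ 252.4 -571.8  242.3] [-0.   1.   0.2  0. ] 2.0
box top (290, 135) [788.  -36.6   0. ] [769.3 -40.5  60. ]
box top (318, 152) [ 733. -119.    0.] [ 717.2 -118.7   60. ]
box top (402, 157) [ 710.  -367.6    0. ] [ 695.3 -354.6   60. ]
box side (252, 218) [768.3 -57.9   0. ] [736.1  17.6  60. ]
box side (305, 158) [ 709.8 -426.8    0. ] [ 681.8 -324.3   60. ]Traceback (most recent call last):
  File "<stdin>", line 8, in <module>
TypeError: unsupported operand type(s) for |: 'bool' and 'NoneType'
```

```bash
cat >> h.py <<'E'
def toolyaw(s):
    q=s["tool_rot"]; w,x,y,z=q; return np.arctan2(2*(x*y+w*z),1-2*(y*y+z*z))
def delta(target,yaw,s=None):
    "dx,dy,dz along tool axes and turn, from measured pose; yaw = tool x heading"
    s=s or manip.read_state(); a=toolyaw(s); d=np.array(target)-s["ee_pos"]
    t=(yaw-a+np.pi/2)%np.pi-np.pi/2
    return np.round([np.cos(a)*d[0]+np.sin(a)*d[1],np.sin(a)*d[0]-np.cos(a)*d[1],-d[2],-t],3)
E
python3 - <<'E'
from h import *
s=manip.read_state(); print(toolyaw(s),np.round(s["tool_rot"],3),delta((523,279,130),-.43), s["opening"],s["ft_force"])
c=cv2.imread("pics/top0.png"); hsv=cv2.cvtColor(c,cv2.COLOR_BGR2HSV)
yl=(hsv[...,0]>15)&(hsv[...,0]<35)&(hsv[...,2]>170)&(hsv[...,1]>50); yl[:,:250]=0;yl[:,312:]=0;yl[:150]=0;yl[216:]=0
ys,xs=np.nonzero(yl); w=np.array([onz("top",(x,y),16)[:2] for x,y in zip(xs,ys)],np.float32); print(len(w),cv2.minAreaRect(w))
E
```

```text
0.41579203791524455 [-0.     0.978  0.206  0.   ] [ 591.143 -668.979  112.246    0.846] 0.9981916768890683 [-0.27221806  0.09779713 -0.59828543]
1496 ((642.2403564453125, -6.836097717285156), (178.6997528076172, 192.43418884277344), 88.3185043334961)
```

>>> send_rows:
  fingers: [1,1,1,1,1,1,1,1,1,1]
  xyz:
    - [59,-67,0]
    - [118,-134,0]
    - [177,-201,0]
    - [236,-268,0]
    - [295,-335,0]
    - [354,-402,0]
    - [413,-469,0]
    - [472,-536,0]
    - [531,-603,0]
    - [591,-669,0]
  turn: [-0.12,-0.24,-0.36,-0.48,-0.6,-0.72,-0.84,-0.96,-1.08,-1.2]

```text
time_s: 2.93
ee_pos: [378.3, -172.7, 242.7]
tool_rot: [0.001, 0.689, 0.725, 0.0]
ft_force: [1.0, -0.4, -0.3]
opening: 0.999
grip_force: 0.0
```

>>> send_rows:
  fingers: [1]
  xyz:
    - [0,0,0]
  turn: [0]

```text
time_s: 3.02
ee_pos: [379.3, -168.0, 242.3]
tool_rot: [-0.001, 0.687, 0.727, 0.002]
ft_force: [-1.2, -0.1, 0.5]
opening: 1.003
grip_force: 0.0
```

```bash
python3 -c "
from h import *
s=manip.read_state();print(toolyaw(s),s['ee_pos'],delta((523,279,140),-.43+np.pi),s['qpos'])"
```

```text
1.626893626545712 [ 379.31865827 -168.02289176  242.29266936] [438.264 168.519 102.293  -1.085] [-0.52495869 -0.11425636  2.0974759   0.00430356  1.15936933 -0.58277646]
```

>>> send_rows:
  fingers: [1,1,1,1,1,1,1,1,1,1]
  xyz:
    - [36,14,0]
    - [73,28,0]
    - [110,42,0]
    - [146,56,0]
    - [183,70,0]
    - [219,84,0]
    - [256,98,10]
    - [292,112,20]
    - [330,126,40]
    - [365,140,60]
  turn: [-0.11,-0.22,-0.33,-0.44,-0.55,-0.66,-0.77,-0.88,-0.98,-1.085]

```text
time_s: 3.85
ee_pos: [501.8, 194.6, 184.9]
tool_rot: [0.001, 0.216, 0.976, 0.001]
ft_force: [1.5, -0.8, 0.9]
opening: 1.002
grip_force: 0.0
```

>>> send_rows:
  fingers: [0.3,0.0]
  xyz:
    - [0,0,0]
    - [0,0,0]
  turn: [0,0]

```text
time_s: 4.02
ee_pos: [499.4, 193.4, 182.3]
tool_rot: [-0.002, 0.218, 0.976, -0.001]
ft_force: [-0.2, -0.7, -0.1]
opening: 0.746
grip_force: 0.0
```

```bash
python3 -c "
from h import *
s=manip.read_state();print(toolyaw(s),s['ee_pos'],delta((523,279,110),-.43+np.pi),s['qpos'])"
```

```text
2.7026026740169486 [499.42553457 193.4178145  182.31865579] [ 1.5035e+01  8.7487e+01  7.2319e+01 -9.0000e-03] [ 2.88412233e-01  2.07207952e-01  1.89275344e+00 -4.63209470e-04
  1.04594822e+00 -8.43165832e-01]
```

>>> send_rows:
  fingers: [0.2,0.2,0.2,0.2,0.2,0.2]
  xyz:
    - [5,29,20]
    - [10,58,40]
    - [15,87,60]
    - [15,87,72]
    - [15,87,72]
    - [15,87,72]
  turn: [0,0,0,0,0,0]

```text
time_s: 4.52
ee_pos: [523.4, 275.9, 112.4]
tool_rot: [-0.001, 0.219, 0.976, -0.001]
ft_force: [-0.3, -0.2, -0.0]
opening: 0.602
grip_force: 0.0
```

```bash
python3 - <<'E'
from h import *
s=manip.read_state();print(toolyaw(s),s['ee_pos'],delta((523,279,64),-.43+np.pi),s['opening'])
t=save("top","t1");sd=save("side","s1")
t=cv2.imread("pics/t1.png");sd=cv2.imread("pics/s1.png")
f=lambda i,x,y:cv2.resize(i[y:y+75,x:x+100],(400,300),interpolation=cv2.INTER_CUBIC)
cv2.imwrite("pics/c2.png",np.vstack([f(t,130,185),f(sd,255,265)]))
E
```

```text
2.6992759804364077 [523.37541109 275.93322343 112.35562434] [ 1.6520e+00  2.6110e+00  4.8356e+01 -1.2000e-02] 0.6024711645317522
```

View pics/c2.png

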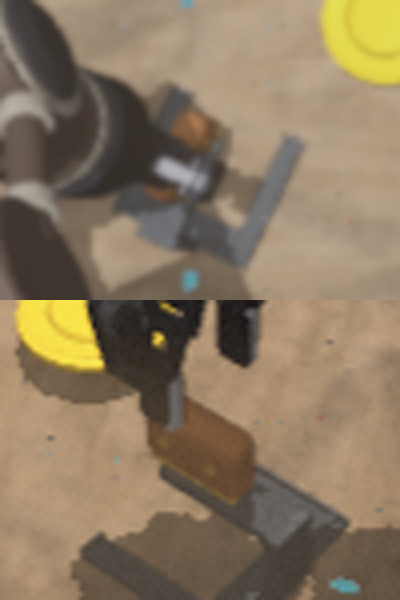

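The fingers straddle the wooden grip (crop px ~(185,180) top; ~(200,420) side), with the post behind. Descending and closing.

>>> send_rows:
  fingers: [0.2,0.2,0.2,0.2,0.2,0.2,-0.2,-0.4,-0.6,-0.6]
  xyz:
    - [1,2,10]
    - [1.5,2.5,20]
    - [1.5,2.5,32]
    - [1.5,2.5,42]
    - [1.5,2.5,48]
    - [1.5,2.5,48]
    - [1.5,2.5,48]
    - [1.5,2.5,48]
    - [1.5,2.5,48]
    - [1.5,2.5,48]
  turn: [-0.01,-0.01,-0.01,-0.01,-0.01,-0.01,-0.01,-0.01,-0.01,-0.01]
  force: 30

```text
time_s: 5.45
ee_pos: [523.9, 280.8, 64.8]
tool_rot: [0.0, 0.214, 0.977, 0.0]
ft_force: [0.8, 0.7, -1.3]
opening: 0.249
grip_force: 29.9
```

>>> send_rows:
  fingers: [-1,-1,-1,-1,-1]
  xyz:
    - [0,0,0]
    - [0,0,0]
    - [0,0,0]
    - [0,0,0]
    - [0,0,0]
  turn: [0,0,0,0,0]
  force: 100

```text
time_s: 5.87
ee_pos: [524.1, 281.0, 65.0]
tool_rot: [0.001, 0.214, 0.977, 0.0]
ft_force: [0.0, 1.0, 2.3]
opening: 0.242
grip_force: 98.2
```

```bash
python3 - <<'E'
from fit import *
s=manip.read_state();print(toolyaw(s),s['ee_pos'],s['opening'],s['grip_force'],s['ft_force'])
for c in("top","side"): optics.grab_frame(c)
ms={c:mask("puller",c,(523,279,30)) for c in("top","side")}
print({c:(m is not None and m.sum()) for c,m in ms.items()})
E
```

```text
2.710864571983003 [524.14044891 280.95081609  64.95418503] 0.24189209180892568 98.1887698173523 [0.03138923 1.037022   2.3259132 ]
{'top': np.int64(684), 'side': np.int64(1273)}
```

>>> send_rows:
  fingers: [-1,-1,-1,-1,-1,-1,-1,-1,-1,-1]
  xyz:
    - [0,0,-5]
    - [0,0,-15]
    - [0,0,-35]
    - [0,0,-60]
    - [-7,-12,-85]
    - [-17,-32,-105]
    - [-30,-57,-110]
    - [-44,-83,-110]
    - [-58,-109,-110]
    - [-72,-136,-110]
  turn: [0,0,0,0,-0.02,-0.06,-0.12,-0.19,-0.26,-0.32]

```text
time_s: 6.9
ee_pos: [531.3, 125.8, 174.7]
tool_rot: [-0.0, 0.053, 0.999, -0.0]
ft_force: [0.1, -0.2, -1.8]
opening: 0.245
grip_force: 98.0
```

>>> send_rows:
  fingers: [-1,-1,-1,-1,-1,-1,-1,-1]
  xyz:
    - [0,0,0]
    - [0,0,0]
    - [0,0,0]
    - [0,0,0]
    - [0,0,0]
    - [0,0,0]
    - [0,0,0]
    - [0,0,0]
  turn: [-0.03,-0.06,-0.09,-0.11,-0.11,-0.11,-0.11,-0.11]

```text
time_s: 7.57
ee_pos: [532.0, 127.2, 174.3]
tool_rot: [-0.0, 0.0, 1.0, -0.0]
ft_force: [-0.3, 0.7, -1.7]
opening: 0.244
grip_force: 98.4
```

```bash
python3 - <<'E'
from h import *
s=manip.read_state();print(toolyaw(s),s['ee_pos'],s['opening'],s['ft_force'],s['time_s'],s['tool_rot'])
print(delta((540,-10.5,160),np.pi))
E
```

```text
3.1408857617877946 [531.98647623 127.18117336 174.34208798] 0.24380715900794306 [-0.30549762  0.68395989 -1.68799669] 7.5667 [-1.48269293e-04  3.53443564e-04  9.99999926e-01 -1.56337829e-05]
[-8.11100e+00 -1.37675e+02  1.43420e+01 -1.00000e-03]
```

>>> send_rows:
  fingers: [-1,-1,-1,-1,-1,-1,-1,-1,-1,-1]
  xyz:
    - [0,-10,0]
    - [0,-30,0]
    - [0,-50,0]
    - [0,-70,0]
    - [0,-90,0]
    - [0,-110,5]
    - [0,-127,10]
    - [0,-137.5,14]
    - [0,-137.5,14]
    - [0,-137.5,14]
  turn: [0,0,0,0,0,0,0,0,0,0]

```text
time_s: 8.4
ee_pos: [531.7, -10.8, 160.1]
tool_rot: [-0.0, 0.001, 1.0, 0.0]
ft_force: [0.2, -0.1, -2.2]
opening: 0.247
grip_force: 98.5
```

>>> send_rows:
  fingers: [-1,-1]
  xyz:
    - [0,0,0]
    - [0,0,0]
  turn: [0,0]

```text
time_s: 8.57
ee_pos: [532.3, -9.7, 160.6]
tool_rot: [0.0, -0.0, 1.0, 0.0]
ft_force: [1.0, 0.6, -2.1]
opening: 0.243
grip_force: 98.5
```

```bash
python3 - <<'E'
from fit import *
s=manip.read_state();p=s['ee_pos'];print(p,s['ft_force'])
t=save("top","t2");sd=save("side","s2")
for n,sn,q,z in(("puller","puller",(p[0],p[1],0.),p[2]-65),("lid","pot_lid",(647,-10,0),78)):
    for c in("top","side"):
        m=mask(sn,c,(q[0],q[1],z+20)); 
        if m is None: print(n,c,None); continue
        print(n,c,m.sum(),rend(c,M[n],q,z).sum(),*fit(n,{c:m},q,z,(c,)))
t=cv2.imread("pics/t2.png");sd=cv2.imread("pics/s2.png")
for z,i,c in((p[2]-65,t,"top"),(p[2]-65,sd,"side")):
    r=(rend(c,M["puller"],(p[0],p[1],0),z)>.5).astype(np.uint8); k=cv2.findContours(r,0,2)[0]; cv2.drawContours(i,k,-1,(0,255,0),1)
    r=(rend(c,M["lid"],(647,-10.5,0),78)>.5).astype(np.uint8); k=cv2.findContours(r,0,2)[0]; cv2.drawContours(i,k,-1,(0,0,255),1)
f=lambda i,x,y:cv2.resize(i[y:y+75,x:x+100],(760,570)[:2] if 0 else (400,300),interpolation=cv2.INTER_NEAREST)
cv2.imwrite("pics/c3.png",np.vstack([f(t,230,145),f(sd,260,175)]))
E
```

```text
[532.25920539  -9.68223595 160.64665687] [ 0.99071757  0.62890452 -2.13800715]
puller top 385 1088.0235294117647 [ 5.30937e+02 -9.68000e+00 -2.50000e-02] 0.677
puller side 961 1175.5019607843135 [ 5.33204e+02 -1.02490e+01  5.00000e-02] 0.239
lid top 533 994.3176470588235 [ 6.5924e+02 -1.0730e+01 -2.7000e-02] 0.461
lid side 667 699.8274509803922 [ 6.46574e+02 -1.15160e+01 -1.60000e-02] 0.055
```

View pics/c3.png

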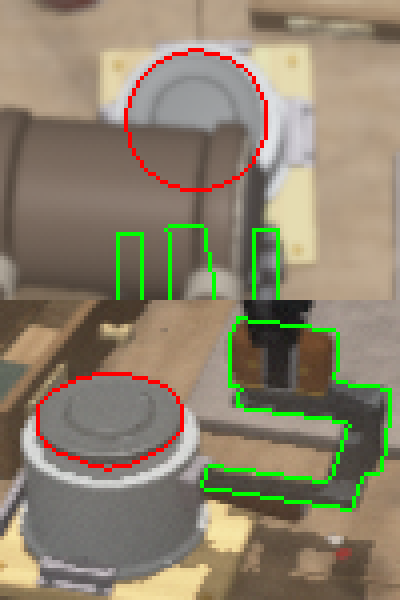

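Side overlay: fork (green) and grey lid (red; side px ~(288,207), the yellow look-alike at (279,270) is excluded) agree with the model. Lowering to gap height and inserting.

>>> send_rows:
  fingers: [-1,-1,-1,-1,-1,-1,-1,-1,-1,-1]
  xyz:
    - [0,0,3]
    - [0,0,6.5]
    - [0,0,6.5]
    - [-5,0,6.5]
    - [-14,0,6.5]
    - [-24,0,6.5]
    - [-34,0,6.5]
    - [-42,0,6.5]
    - [-50,0,6.5]
    - [-56,0,6.5]
  turn: [0,0,0,0,0,0,0,0,0,0]

```text
time_s: 9.7
ee_pos: [589.5, -10.6, 153.9]
tool_rot: [0.0, 0.0, 1.0, -0.0]
ft_force: [-0.3, -0.2, -2.7]
opening: 0.245
grip_force: 98.5
```

>>> send_rows:
  fingers: [-1,-1,-1,-1,-1,-1,-1,-1]
  xyz:
    - [-6,0,0]
    - [-12,0,0]
    - [-18,0,0]
    - [-24,0,0]
    - [-30,0,0]
    - [-34,0,0]
    - [-34,0,0]
    - [-34,0,0]
  turn: [0,0,0,0,0,0,0,0]

```text
time_s: 10.37
ee_pos: [622.1, -10.6, 153.8]
tool_rot: [-0.0, 0.0, 1.0, 0.0]
ft_force: [-0.9, 0.0, -2.1]
opening: 0.242
grip_force: 98.5
```

```bash
python3 - <<'E'
from fit import *
s=manip.read_state();p=s['ee_pos'];print(p,s['ft_force'],s['moment'])
sd=save("side","s3");save("top","t3")
m=mask("puller","side",(p[0],p[1],p[2]-40)); print(m is not None and m.sum())
sd=cv2.imread("pics/s3.png")
for n,q,z,col in (("puller",(p[0],p[1],0),89.5,(0,255,0)),("lid",(647,-10.5,0),78,(0,0,255))):
    k=cv2.findContours((rend("side",M[n],q,z)>.5).astype(np.uint8),0,2)[0]; o=sd.copy()
    m=mask("pot_lid","side",(647,-10,90)) if n=="lid" else None
    if m is not None: print(fit("lid",{"side":m},(647,-10,0),78,("side",)))
t=cv2.imread("pics/t3.png")
cv2.imwrite("pics/c4.png",np.vstack([cv2.resize(i,(700,300) if 0 else (400,300),interpolation=cv2.INTER_CUBIC) for i in(sd[170:245,250:350],t[145:220,235:335])]))
E
```

```text
[622.06534606 -10.58681245 153.79290398] [-0.89429301  0.02022443 -2.07430669] [-0.00021463  0.0093752   0.00074169]
869
(array([ 6.4509e+02, -1.1573e+01,  1.3300e-01]), np.float64(0.168))
```

View pics/c4.png

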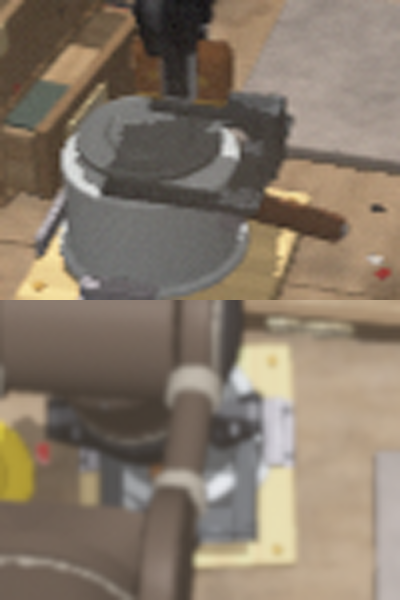

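The fork runs cleanly in the gap under the grey flange (crop ~(180,195)), no contact force. Advance the rest.

>>> send_rows:
  fingers: [-1,-1,-1,-1,-1,-1,-1,-1]
  xyz:
    - [-4,0,0]
    - [-8,0,0]
    - [-12,0,0]
    - [-16,0,0]
    - [-20,0,0]
    - [-22,0,0]
    - [-24,0,0]
    - [-24,0,0]
  turn: [0,0,0,0,0,0,0,0]

```text
time_s: 11.23
ee_pos: [646.2, -10.6, 153.7]
tool_rot: [-0.0, 0.0, 1.0, 0.0]
ft_force: [0.5, -0.0, -2.1]
opening: 0.244
grip_force: 98.5
```

```bash
python3 - <<'E'
from fit import *
s=manip.read_state();p=s['ee_pos'];print(p,s['ft_force'],s['moment'])
optics.grab_frame("side")
for n,sn,q,z in(("puller","puller",(p[0],p[1],0.),89.5),("lid","pot_lid",(647,-10,0),78)):
    m=mask(sn,"side",(q[0],q[1],z+20))
    if m is not None: print(n,m.sum(),*fit(n,{"side":m},q,z,("side",)))
E
```

```text
[646.16465372 -10.56854086 153.68526333] [ 0.49438755 -0.01433696 -2.06272283] [-0.05137074 -0.03605086  0.04404059]
puller 714 [ 6.44728e+02 -9.04300e+00 -8.00000e-03] 0.378
lid 562 [ 6.46427e+02 -1.04130e+01  1.15000e-01] 0.206
```

>>> send_rows:
  fingers: [-1,-1,-1,-1,-1,-1]
  xyz:
    - [0,0,-1]
    - [0,0,-2]
    - [0,0,-3]
    - [0,0,-4]
    - [0,0,-5]
    - [0,0,-5]
  turn: [0,0,0,0,0,0]
  force: 110

```text
time_s: 11.88
ee_pos: [646.1, -10.6, 159.1]
tool_rot: [0.0, 0.0, 1.0, -0.0]
ft_force: [1.3, 0.6, -1.7]
opening: 0.24
grip_force: 107.6
```

>>> send_rows:
  fingers: [-1,-1,-1]
  xyz:
    - [0,0,-1]
    - [0,0,-2]
    - [0,0,-2]
  turn: [0,0,0]

```text
time_s: 12.13
ee_pos: [645.6, -10.6, 160.2]
tool_rot: [-0.001, 0.0, 1.0, 0.0]
ft_force: [0.6, -0.3, -4.2]
opening: 0.242
grip_force: 107.6
```

>>> send_rows:
  fingers: [-1,-1,-1]
  xyz:
    - [0,0,-0.7]
    - [0,0,-1.4]
    - [0,0,-2]
  turn: [0,0,0]

```text
time_s: 12.38
ee_pos: [645.2, -10.5, 161.9]
tool_rot: [-0.001, 0.0, 1.0, 0.0]
ft_force: [0.7, -0.3, -7.3]
opening: 0.242
grip_force: 107.6
```

>>> send_rows:
  fingers: [-1,-1,-1]
  xyz:
    - [0,0,-0.7]
    - [0,0,-1.4]
    - [0,0,-2]
  turn: [0,0,0]

```text
time_s: 12.63
ee_pos: [645.0, -10.5, 163.0]
tool_rot: [-0.001, 0.0, 1.0, 0.0]
ft_force: [1.2, 0.3, -15.5]
opening: 0.24
grip_force: 107.9
```

>>> send_rows:
  fingers: [-1,-1,-1]
  xyz:
    - [0,0,-0.7]
    - [0,0,-1.4]
    - [0,0,-2]
  turn: [0,0,0]

```text
time_s: 12.88
ee_pos: [645.6, -10.6, 166.7]
tool_rot: [-0.001, 0.0, 1.0, 0.0]
ft_force: [-0.5, 0.2, -7.3]
opening: 0.243
grip_force: 108.4
```

>>> send_rows:
  fingers: [-1,-1,-1]
  xyz:
    - [0,0,-0.7]
    - [0,0,-1.4]
    - [0,0,-2]
  turn: [0,0,0]

```text
time_s: 13.13
ee_pos: [647.1, -10.6, 170.7]
tool_rot: [0.001, 0.0, 1.0, -0.0]
ft_force: [0.1, 1.1, -6.5]
opening: 0.241
grip_force: 108.8
```

>>> send_rows:
  fingers: [-1,-1,-1]
  xyz:
    - [0,0,-0.7]
    - [0,0,-1.4]
    - [0,0,-2]
  turn: [0,0,0]

```text
time_s: 13.38
ee_pos: [647.6, -10.7, 173.1]
tool_rot: [0.002, 0.0, 1.0, -0.0]
ft_force: [-0.5, 1.1, -2.5]
opening: 0.244
grip_force: 109.2
```

>>> send_rows:
  fingers: [-1,-1,-1,-1,-1,-1,-1,-1,-1,-1]
  xyz:
    - [0,0,-2]
    - [0,0,-4]
    - [0,0,-6]
    - [0,0,-9]
    - [0,0,-12]
    - [0,0,-16]
    - [0,0,-21]
    - [0,0,-26]
    - [0,0,-32]
    - [0,0,-32]
  turn: [0,0,0,0,0,0,0,0,0,0]

```text
time_s: 14.22
ee_pos: [647.2, -10.7, 204.9]
tool_rot: [0.002, 0.0, 1.0, -0.0]
ft_force: [0.0, -0.3, -3.4]
opening: 0.244
grip_force: 109.2
```

>>> send_rows:
  fingers: [-1,-1,-1]
  xyz:
    - [0,0,0]
    - [0,0,0]
    - [0,0,0]
  turn: [0,0,0]

```text
time_s: 14.47
ee_pos: [645.7, -10.6, 202.5]
tool_rot: [-0.0, 0.0, 1.0, 0.0]
ft_force: [0.0, 0.3, -2.9]
opening: 0.245
grip_force: 109.2
```

```bash
python3 - <<'E'
from fit import *
s=manip.read_state();p=s['ee_pos'];print(p,s['ft_force'],s['moment'],s['tool_rot'])
save("side","s4");sd=cv2.imread("pics/s4.png")
cv2.imwrite("pics/c5.png",cv2.resize(sd[145:245,240:360],(600,500),interpolation=cv2.INTER_CUBIC))
print(delta((523,272,110),-.4+np.pi))
E
```

```text
[645.72175627 -10.57302642 202.49084547] [ 0.03195303  0.34423956 -2.86618215] [ 0.06084794 -0.06107301  0.02756662] [-4.11402700e-04  4.05489458e-04  9.99999833e-01  3.18133399e-05]
[122.953 282.484  92.424   0.399]
```

View pics/c5.png

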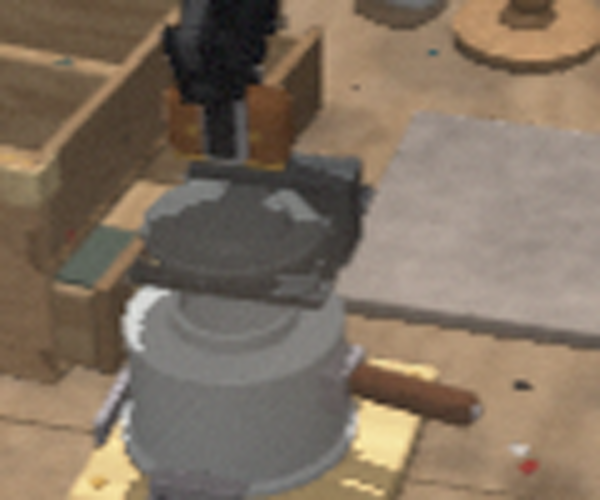

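The grey lid rides level in the fork, open pot remains in the cradle. Carry to the free bench area on the left.

>>> send_rows:
  fingers: [-1,-1,-1,-1,-1,-1,-1,-1,-1,-1]
  xyz:
    - [1,2,0]
    - [3,7,0]
    - [7,15,0]
    - [12,26,0]
    - [18,39,0]
    - [25,53,0]
    - [32,69,0]
    - [40,86,0]
    - [48,103,0]
    - [56,120,0]
  turn: [0,0,0,0,0,0,0,0,0,0]

```text
time_s: 15.35
ee_pos: [588.7, 111.7, 203.0]
tool_rot: [-0.0, -0.0, 1.0, 0.0]
ft_force: [1.1, 0.2, -3.7]
opening: 0.243
grip_force: 109.5
```

>>> send_rows:
  fingers: [-1,-1,-1,-1,-1,-1,-1,-1,-1,-1]
  xyz:
    - [8,17,2]
    - [16,34,6]
    - [24,51,12]
    - [32,68,20]
    - [39,84,30]
    - [46,99,40]
    - [53,113,50]
    - [59,126,60]
    - [63,136,70]
    - [65,140,80]
  turn: [0,0,0,0,0,0,0,0,0,0]

```text
time_s: 16.18
ee_pos: [524.2, 251.6, 122.4]
tool_rot: [0.0, -0.001, 1.0, 0.0]
ft_force: [-0.3, 0.1, -3.6]
opening: 0.242
grip_force: 109.5
```

>>> send_rows:
  fingers: [-1,-1,-1,-1,-1,-1,-1,-1]
  xyz:
    - [0,0,6]
    - [0,0,11]
    - [0,0,16]
    - [0,0,20]
    - [0,0,24]
    - [0,0,28]
    - [0,0,30]
    - [0,0,30]
  turn: [0,0,0,0,0,0,0,0]

```text
time_s: 16.85
ee_pos: [525.1, 249.1, 92.4]
tool_rot: [-0.0, 0.001, 1.0, -0.0]
ft_force: [-0.2, 0.2, -3.4]
opening: 0.244
grip_force: 109.5
```

```bash
python3 - <<'E'
from fit import *
s=manip.read_state();p=s['ee_pos'];print(p,s['ft_force'],s['moment'],s['tool_rot'])
E
```

```text
[525.08065347 249.10096826  92.35912067] [-0.17532324  0.2068791  -3.38557868] [ 0.02586308 -0.07351776 -0.03447906] [-4.07146095e-04  6.74436789e-04  9.99999678e-01 -1.53729575e-04]
```

>>> send_rows:
  fingers: [-1,-1,-1,-1,-1,-1,-1,-1,-1,-1]
  xyz:
    - [0,0,4]
    - [0,0,8]
    - [0,0,10]
    - [0,0,12]
    - [0,0,14]
    - [0,0,17]
    - [0,0,20]
    - [0,0,23]
    - [0,0,25]
    - [0,0,25.5]
  turn: [0,0,0,0,0,0,0,0,0,0]

```text
time_s: 17.68
ee_pos: [524.9, 249.3, 66.8]
tool_rot: [-0.0, 0.0, 1.0, -0.0]
ft_force: [-0.4, 0.0, -2.3]
opening: 0.239
grip_force: 109.5
```

>>> send_rows:
  fingers: [-1,-1,-1,-1]
  xyz:
    - [0,0,0.5]
    - [0,0,1]
    - [0,0,1]
    - [0,0,1]
  turn: [0,0,0,0]

```text
time_s: 18.02
ee_pos: [525.4, 249.5, 66.5]
tool_rot: [0.0, 0.0, 1.0, 0.0]
ft_force: [0.7, -0.6, -2.8]
opening: 0.245
grip_force: 109.5
```

>>> send_rows:
  fingers: [-1,-1,-1]
  xyz:
    - [0,0,0.5]
    - [0,0,1]
    - [0,0,1]
  turn: [0,0,0]

```text
time_s: 18.27
ee_pos: [525.2, 249.5, 65.3]
tool_rot: [-0.0, 0.0, 1.0, -0.0]
ft_force: [-0.3, -0.3, -1.3]
opening: 0.24
grip_force: 109.5
```

>>> send_rows:
  fingers: [-1,-1,-1]
  xyz:
    - [0,0,0.4]
    - [0,0,0.7]
    - [0,0,0.7]
  turn: [0,0,0]

```text
time_s: 18.52
ee_pos: [525.3, 249.5, 64.9]
tool_rot: [0.0, 0.0, 1.0, 0.0]
ft_force: [-1.2, -0.3, -0.6]
opening: 0.242
grip_force: 110.2
```

Standing; release (opening partly) and rise.

>>> send_rows:
  fingers: [-0.4,-0.2,0,0.2,0.2,0.2,0.2,0.2,0.2,0.2]
  xyz:
    - [0,0,0]
    - [0,0,0]
    - [0,0,0]
    - [0,0,0]
    - [0,0,-5]
    - [0,0,-20]
    - [0,0,-45]
    - [0,0,-75]
    - [0,0,-105]
    - [0,0,-135]
  turn: [0,0,0,0,0,0,0,0,0,0]

```text
time_s: 19.35
ee_pos: [525.0, 249.4, 201.2]
tool_rot: [-0.0, 0.0, 1.0, -0.0]
ft_force: [0.1, 0.8, 0.1]
opening: 0.6
grip_force: 0.0
```

```bash
python3 - <<'E'
from fit import *
s=manip.read_state();print(s["ee_pos"],s["time_s"])
a=-.234; h=np.array([647-102*np.cos(a),-11-102*np.sin(a)]); print(h,delta((h[0],h[1],200),a+np.pi))
E
```

```text
[524.99744989 249.40518516 201.22124039] 19.35
[547.7798368  12.6507762] [-2.29810e+01 -2.36735e+02  1.22100e+00  2.33000e-01]
```

```bash
python3 - <<'E'
from fit import *
save("top","t6");save("side","s6")
M["ink_pot"][2]=cyl(34,72,82)
M["handle"]=[box(-138,-66,-9,9,45,61)]
for c in("top","side"):
    m=mask("ink_pot",c,(640,-10,40)); 
    if m is not None: print("pot",c,m.sum(),*fit("ink_pot",{c:m},(647,-10,-.23),16,(c,)))
    m=mask("pot_handle",c,(548,13,69)); print("handlemask",m is not None and m.sum())
    r=spotter.place_of("pot_handle",c); print([(round(q["confidence"],2),onz(c,q["uv"],69)[:2].round(1)) for q in r[:2]])
    r=spotter.place_of("pot_rim",c); print([(round(q["confidence"],2),onz(c,q["uv"],98)[:2].round(1)) for q in r[:2]])
t=cv2.imread("pics/t6.png");s=cv2.imread("pics/s6.png")
f=lambda i,x,y:cv2.resize(i[y:y+75,x:x+100],(400,300),interpolation=cv2.INTER_CUBIC)
cv2.imwrite("pics/c6.png",np.vstack([np.hstack([f(t,235,145),f(s,260,175)]),np.hstack([f(t,150,185),f(s,260,270)])]))
E
```

```text
pot top 1850 [ 6.49331e+02 -8.92100e+00 -2.05000e-01] 0.052
handlemask 1318
[(0.84, array([549. ,   9.2]))]
[]
pot side 1189 [ 6.50118e+02 -1.45520e+01 -2.53000e-01] 0.469
handlemask 1174
[(0.82, array([546.9,  23.3]))]
[(0.78, array([653.8, -12.5]))]
```

View pics/c6.png

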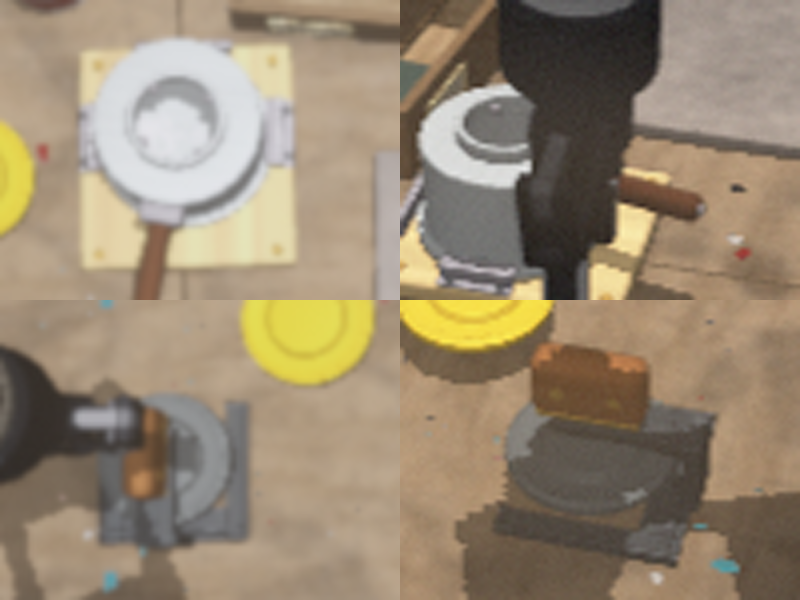

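The open pot sits in the cradle with its handle toward (150,275) in the top crop; the puller with the lid stands upright on the bench. Go to the handle.

>>> send_rows:
  fingers: [0.2,0.2,0.2,0.2,0.2,0.2,0.2,0.2,0.2,0.2]
  xyz:
    - [-2,-25,0]
    - [-5,-55,0]
    - [-8,-85,0]
    - [-12,-120,0]
    - [-15,-150,0]
    - [-18,-180,20]
    - [-21,-210,40]
    - [-23,-230,60]
    - [-23.5,-237,80]
    - [-23.5,-237,90]
  turn: [0.02,0.05,0.08,0.11,0.14,0.17,0.2,0.21,0.215,0.215]

```text
time_s: 20.68
ee_pos: [546.4, 10.6, 106.4]
tool_rot: [-0.003, 0.109, 0.994, -0.0]
ft_force: [-0.4, -0.8, -0.2]
opening: 0.598
grip_force: 0.0
```

>>> send_rows:
  fingers: [0.2,0.2]
  xyz:
    - [0,0,0]
    - [0,0,0]
  turn: [0,0]

```text
time_s: 20.85
ee_pos: [547.9, 13.1, 108.9]
tool_rot: [-0.001, 0.108, 0.994, 0.0]
ft_force: [0.6, 0.2, -0.5]
opening: 0.601
grip_force: 0.0
```

```bash
python3 - <<'E'
from fit import *
s=manip.read_state();print(s["ee_pos"],s["time_s"],toolyaw(s)-np.pi,delta((548.5,12,61.5),np.pi-.215))
save("side","s7");optics.grab_frame("top")
for n in("pot_handle","ink_pot"): print([(round(q["confidence"],2),onz("side",q["uv"],69)[:2].round(1)) for q in spotter.place_of("pot_handle","side")[:2]])
m=mask("ink_pot","side",(640,-10,40)); print(m is not None and (m.sum(),*fit("ink_pot",{"side":m},(648,-10,-.21),16,("side",))))
i=cv2.imread("pics/s7.png"); cv2.imwrite("pics/c7.png",cv2.resize(i[160:260,250:380],(780,600),interpolation=cv2.INTER_CUBIC))
E
```

```text
[547.88816531  13.06680649 108.89178261] 20.85 -0.21545333947364487 [-0.826 -0.911 47.392 -0.   ]
[(0.63, array([544.6,  23.2]))]
[(0.63, array([544.6,  23.2]))]
(np.int64(1984), array([ 6.49095e+02, -1.47790e+01, -2.52000e-01]), np.float64(0.122))
```

View pics/c7.png

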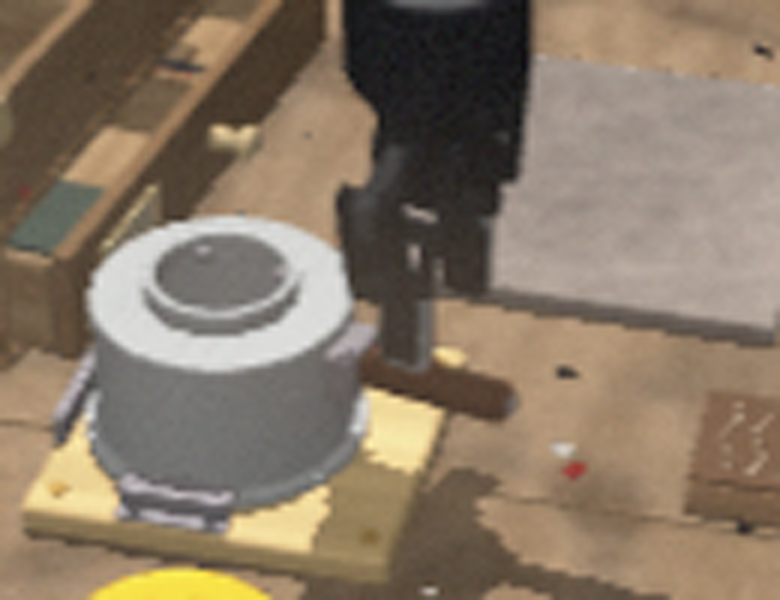

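Fingers hover either side of the handle (px ~(405,365) in the crop). Descend and grip.

>>> send_rows:
  fingers: [0.2,0.2,0.2,0.2,0.2,-0.1,-0.4,-1,-1,-1]
  xyz:
    - [-1,-1,12]
    - [-1,-1.2,25]
    - [-1,-1.2,38]
    - [-1,-1.2,47]
    - [-1,-1.2,47]
    - [-1,-1.2,47]
    - [-1,-1.2,47]
    - [-1,-1.2,47]
    - [-1,-1.2,47]
    - [-1,-1.2,47]
  turn: [0,0,0,0,0,0,0,0,0,0]
  force: 25

```text
time_s: 21.93
ee_pos: [550.1, 11.2, 63.5]
tool_rot: [0.001, 0.108, 0.994, 0.0]
ft_force: [0.6, 1.1, 1.1]
opening: 0.205
grip_force: 28.9
```

>>> send_rows:
  fingers: [-1,-1,-1,-1,-1]
  xyz:
    - [0,0,0]
    - [0,0,0]
    - [0,0,0]
    - [0,0,0]
    - [0,0,0]
  turn: [0,0,0,0,0]
  force: 115

```text
time_s: 22.35
ee_pos: [550.1, 11.2, 63.7]
tool_rot: [0.001, 0.108, 0.994, 0.0]
ft_force: [-0.9, 1.3, 5.0]
opening: 0.189
grip_force: 112.7
```

```bash
python3 - <<'E'
from h import *
s=manip.read_state();print(s["ee_pos"],toolyaw(s)-np.pi,s["ft_force"],s["moment"],s["opening"])
E
```

```text
[550.11627679  11.20616514  63.7129422 ] -0.2156571449212903 [-0.93168304  1.28359248  5.00334913] [0.2464791  0.09380683 0.12159736] 0.18882165072400303
```

>>> send_rows:
  fingers: [-1,-1,-1,-1,-1,-1,-1]
  xyz:
    - [0,0,-0.5]
    - [2,-0.4,-0.5]
    - [4.9,-1.1,-0.5]
    - [9.8,-2.1,-0.5]
    - [14.6,-3.2,-0.5]
    - [19.5,-4.3,-0.5]
    - [19.5,-4.3,-0.5]
  turn: [0,0,0,0,0,0,0]

```text
time_s: 22.93
ee_pos: [528.8, 11.1, 63.6]
tool_rot: [0.0, 0.108, 0.994, 0.0]
ft_force: [2.1, 1.6, 5.1]
opening: 0.183
grip_force: 113.1
```

>>> send_rows:
  fingers: [-1,-1,-1,-1,-1,-1,-1,-1,-1,-1]
  xyz:
    - [4.9,-1.1,0]
    - [9.8,-2.1,0]
    - [14.6,-3.2,0]
    - [19.5,-4.3,0]
    - [24.4,-5.4,0]
    - [29.3,-6.4,0]
    - [34.2,-7.5,0]
    - [39,-8.6,0]
    - [44,-9.6,0]
    - [44,-9.6,0]
  turn: [0,0,0,0,0,0,0,0,0,0]

```text
time_s: 23.77
ee_pos: [482.4, 11.2, 62.9]
tool_rot: [-0.001, 0.108, 0.994, -0.0]
ft_force: [-0.3, -0.9, 7.2]
opening: 0.187
grip_force: 113.7
```

```bash
python3 - <<'E'
from fit import *
s=manip.read_state();p=s["ee_pos"];print(p,toolyaw(s)-np.pi,s["ft_force"],s["moment"],s["opening"])
save("side","s8"); optics.grab_frame("top")
q=(p[0]+100,p[1]-22,-.22)
for c in("side","top"):
    m=mask("ink_pot",c,(q[0],q[1],40)); print(m is not None and (m.sum(),*fit("ink_pot",{c:m},q,16,(c,))))
E
```

```text
[482.42510431  11.20103797  62.92900029] -0.21584936328126147 [-0.34961805 -0.88293268  7.2098307 ] [ 0.0438327  -0.44680463 -0.02737953] 0.1870111358132166
(np.int64(2104), array([ 5.80636e+02, -1.21970e+01, -2.37000e-01]), np.float64(0.094))
(np.int64(1310), array([583.278, -10.226,   0.643]), np.float64(0.296))
```

>>> send_rows:
  fingers: [-1,-1,-1,-1,-1,-1,-1,-1,-1,-1]
  xyz:
    - [0,0,-1]
    - [0,0,-2]
    - [0,0,-4]
    - [0,0,-7]
    - [0,0,-11]
    - [0,0,-16]
    - [0,0,-22]
    - [0,0,-28]
    - [0,0,-30]
    - [0,0,-30]
  turn: [0,0,0,0,0,0,0,0,0,0]
  force: 120

```text
time_s: 24.8
ee_pos: [485.0, 11.1, 94.2]
tool_rot: [0.001, 0.108, 0.994, 0.0]
ft_force: [1.1, -0.1, -4.6]
opening: 0.183
grip_force: 117.2
```

```bash
python3 - <<'E'
from fit import *
s=manip.read_state();p=s["ee_pos"];print(p,toolyaw(s)-np.pi,s["ft_force"],s["moment"],s["opening"])
save("side","s9")
i=cv2.imread("pics/s9.png"); cv2.imwrite("pics/c9.png",cv2.resize(i[150:270,250:410],(640,480),interpolation=cv2.INTER_CUBIC))
E
```

```text
[485.04575703  11.09530687  94.2020727 ] -0.21579856539997522 [ 1.09117879 -0.0646373  -4.61938289] [ 0.04549454  0.37409216 -0.03005276] 0.18269288382032958
```

View pics/c9.png

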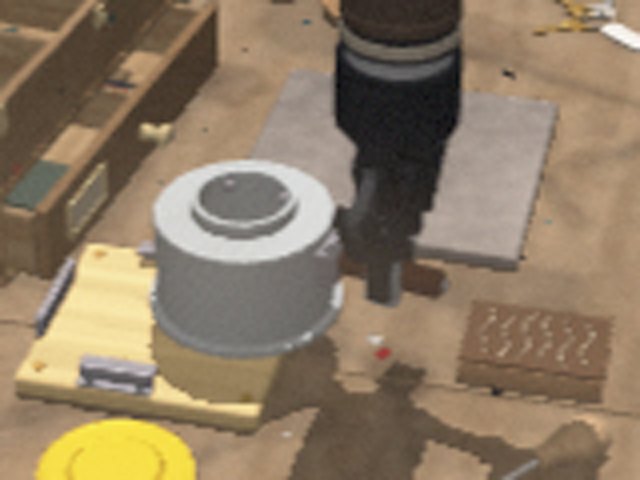

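The pot is level and clear of the cradle (crop ~(250,260)). Carry it to the slab centre.

>>> send_rows:
  fingers: [-1,-1,-1,-1,-1,-1,-1,-1,-1,-1]
  xyz:
    - [0,-2,0]
    - [0,-7,0]
    - [0,-15,0]
    - [0,-26,0]
    - [0,-39,0]
    - [1,-53,0]
    - [1,-68,0]
    - [1,-83,0]
    - [1,-98,0]
    - [1,-113,0]
  turn: [0,0,0,0,0,0,0,0,0,0]

```text
time_s: 25.68
ee_pos: [458.3, -100.7, 93.0]
tool_rot: [-0.0, 0.108, 0.994, -0.0]
ft_force: [-0.4, 0.2, -4.8]
opening: 0.183
grip_force: 117.3
```

>>> send_rows:
  fingers: [-1,-1,-1,-1,-1,-1,-1,-1,-1,-1]
  xyz:
    - [0,-15,0]
    - [0,-30,0]
    - [0,-45,0]
    - [0,-60,0]
    - [1,-75,0]
    - [1,-90,0]
    - [1,-104,0]
    - [1,-117,0]
    - [1,-127,0]
    - [2,-133,0]
  turn: [0,0,0,0,0,0,0,0,0,0]

```text
time_s: 26.52
ee_pos: [428.1, -230.4, 93.2]
tool_rot: [0.0, 0.108, 0.994, -0.0]
ft_force: [0.0, -0.7, -4.5]
opening: 0.181
grip_force: 117.3
```

>>> send_rows:
  fingers: [-1,-1,-1,-1,-1,-1]
  xyz:
    - [0,-3,4]
    - [0,-3,10]
    - [0,-3,16]
    - [0,-3,22]
    - [0,-3,25]
    - [0,-3,25]
  turn: [0,0,0,0,0,0]

```text
time_s: 27.02
ee_pos: [427.1, -230.3, 66.8]
tool_rot: [-0.001, 0.107, 0.994, 0.001]
ft_force: [-0.5, 0.3, -3.8]
opening: 0.185
grip_force: 117.4
```

```bash
python3 - <<'E'
from fit import *
s=manip.read_state();p=s["ee_pos"];print(p,toolyaw(s)-np.pi,s["ft_force"],s["moment"],s["opening"])
save("side","s10"); save("top","t10")
q=(p[0]+99,p[1]-22,-.22); z=21
for c in("side","top"):
    m=mask("ink_pot",c,(q[0],q[1],40)); print(q,m is not None and (m.sum(),*fit("ink_pot",{c:m},q,z,(c,))))
E
```

```text
[ 427.0908991  -230.25489169   66.76327746] -0.21490323583866777 [-0.49719842  0.33966775 -3.83016889] [ 0.06934474  0.40107134 -0.01743857] 0.185275672876757
(np.float64(526.0908990987691), np.float64(-252.2548916880352), -0.22) (np.int64(1566), array([ 5.23215e+02, -2.49814e+02, -2.45000e-01]), np.float64(0.105))
(np.float64(526.0908990987691), np.float64(-252.2548916880352), -0.22) (np.int64(1213), array([ 5.26642e+02, -2.50295e+02, -2.95000e-01]), np.float64(0.367))
```

>>> send_rows:
  fingers: [-1,-1,-1,-1,-1]
  xyz:
    - [0,0,2]
    - [0,0,4]
    - [0,0,5.5]
    - [0,0,6.5]
    - [0,0,6.5]
  turn: [0,0,0,0,0]

```text
time_s: 27.63
ee_pos: [427.9, -231.4, 61.5]
tool_rot: [-0.0, 0.108, 0.994, 0.0]
ft_force: [-0.7, -0.5, -3.2]
opening: 0.188
grip_force: 117.4
```

>>> send_rows:
  fingers: [-1,-1,-1]
  xyz:
    - [0,0,0.5]
    - [0,0,1]
    - [0,0,1]
  turn: [0,0,0]

```text
time_s: 27.88
ee_pos: [428.1, -231.6, 60.8]
tool_rot: [0.0, 0.108, 0.994, -0.0]
ft_force: [-1.4, -0.5, -2.2]
opening: 0.183
grip_force: 117.5
```

>>> send_rows:
  fingers: [-1,-1,-1]
  xyz:
    - [0,0,0.5]
    - [0,0,1]
    - [0,0,1]
  turn: [0,0,0]

```text
time_s: 28.13
ee_pos: [428.2, -231.6, 59.9]
tool_rot: [0.0, 0.108, 0.994, -0.0]
ft_force: [-0.1, 1.2, -0.1]
opening: 0.182
grip_force: 117.7
```

>>> send_rows:
  fingers: [-1,-1,-1]
  xyz:
    - [0,0,0.4]
    - [0,0,0.8]
    - [0,0,0.8]
  turn: [0,0,0]

```text
time_s: 28.38
ee_pos: [428.2, -231.6, 59.7]
tool_rot: [-0.0, 0.108, 0.994, -0.0]
ft_force: [-3.1, 0.9, 4.3]
opening: 0.184
grip_force: 118.8
```

>>> send_rows:
  fingers: [-1,-1,-1]
  xyz:
    - [0,0,0.4]
    - [0,0,0.8]
    - [0,0,0.8]
  turn: [0,0,0]
  force: 30

```text
time_s: 28.63
ee_pos: [428.2, -231.6, 59.7]
tool_rot: [-0.0, 0.108, 0.994, 0.0]
ft_force: [-6.1, 2.5, 11.1]
opening: 0.186
grip_force: 119.7
```

>>> send_rows:
  fingers: [-1,-1,-0.5,-0.3,-0.1,0.1,0.2,0.2]
  xyz:
    - [0,0,-0.5]
    - [0,0,-0.8]
    - [0,0,-0.8]
    - [0,0,-0.8]
    - [0,0,-0.8]
    - [0,0,-0.8]
    - [0,0,-0.8]
    - [0,0,-0.8]
  turn: [0,0,0,0,0,0,0,0]

```text
time_s: 29.3
ee_pos: [428.2, -231.5, 58.8]
tool_rot: [0.0, 0.108, 0.994, -0.0]
ft_force: [-0.6, -0.3, -0.3]
opening: 0.603
grip_force: 0.0
```

>>> send_rows:
  fingers: [0.2,0.2,0.2,0.2,0.2,0.2,0.2,0.2,0.2,0.2]
  xyz:
    - [0,0,-5]
    - [0,0,-15]
    - [0,0,-35]
    - [0,0,-65]
    - [0,0,-95]
    - [0,0,-125]
    - [0,0,-155]
    - [0,0,-175]
    - [0,0,-180]
    - [0,0,-180]
  turn: [0,0,0,0,0,0,0,0,0,0]

```text
time_s: 30.13
ee_pos: [429.3, -232.3, 241.6]
tool_rot: [0.002, 0.108, 0.994, -0.001]
ft_force: [0.5, -0.2, 0.4]
opening: 0.602
grip_force: 0.0
```

>>> send_rows:
  fingers: [0.2,0.2,0.2]
  xyz:
    - [10,0,-20]
    - [20,0,-40]
    - [20,0,-40]
  turn: [0,0,0]

```text
time_s: 30.38
ee_pos: [408.2, -227.4, 280.4]
tool_rot: [0.001, 0.108, 0.994, -0.001]
ft_force: [1.2, 0.1, 0.4]
opening: 0.6
grip_force: 0.0
```

```bash
python3 - <<'E'
from fit import *
s=manip.read_state();print(s["ee_pos"],s["time_s"],s["ft_force"])
save("side","s11"); save("top","t11")
for c in("side","top"):
    m=mask("ink_pot",c,(527,-253,40)); print(m is not None and (m.sum(),*fit("ink_pot",{c:m},(527,-253,-.22),12,(c,))))
E
```

```text
[ 408.19094887 -227.3864488   280.39322211] 30.3833 [1.20629064 0.11469756 0.38771148]
(np.int64(1613), array([ 5.27025e+02, -2.55332e+02, -2.25000e-01]), np.float64(0.07))
(np.int64(1344), array([ 5.28796e+02, -2.51041e+02, -4.12000e-01]), np.float64(0.288))
```

View pics/s11.png

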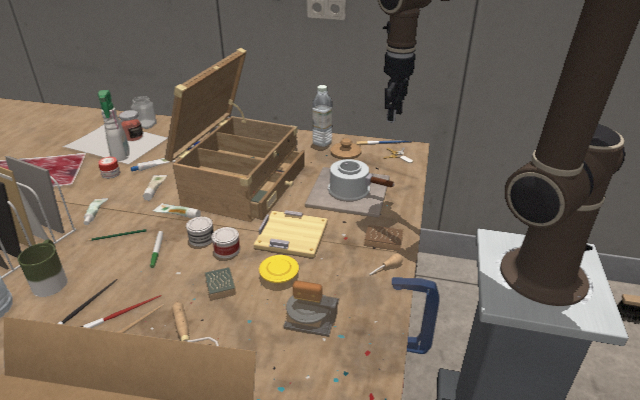

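The pot stands upright on the slab (px ~(350,185)), the puller and lid stand on the bench (~(310,312)), and the bystanders haven't moved.

```bash
python3 -c "
from rig import manip
print(manip.job_done())"
```

```text
the job is handed in; nothing more can be done
None
```

The job is handed in at about 30 s: the lid was popped and stands upright with the puller on the bench, and the open pot stands upright near the middle of the slab. The arm is clear, and the last camera picture showed nothing else moved.

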